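# Feel for the release notch of a sample station and press its key

### The job

Free the steel sample cup from the clamp of the low sample station: put a fingertip on the station's raised front edge at its left-hand end (the robot's left), slide it along the edge to find the notch, and press the key inside the notch fully down, where it stays. Leave the cup standing where it is, and do not touch the clamp jaws or disturb the measuring cone, the jar and the spatula; nothing is to be picked up.

Things in the scene. Friction and masses are not known exactly. Their poses are not given: they have to be found in the camera images.
- station: Low fixed sample station, white and grey, 260 (x) x 420 (y) mm, on the table. Origin: centre of its underside; x points away from its front, y to its left as the robot sees it, z up. White deck (x -90 to 130) at z = 46 mm. A 170 mm round steel plate (top z = 52) centred at x = 30, y = 0 carries the cup between two clamp jaws.
- edge_left (a point): On top of the front edge at its left end, 50 mm in from the corner (station x -110, y 160, z 50). The edge is a raised aluminium bar 40 mm wide, flat on top, along station y from 210 to -210 (middle part 0.3 mm lower). One notch in it, 46 mm long, through its full width, open to the front: centre anywhere from y = 40 to -70, not reported (feel or see it).
- key (a joint): Release key: plain aluminium strip, 38 mm wide, that runs inside the edge bar and lies bare only in the notch, where it fills the bottom. Top at station z = 40 mm when up (10 below the edge), 32 when fully down. Value: how far it is pressed, m, 0 to 0.008 (fully down). Takes a steady push of about 6 N, stays where it is left (no spring); the jaws open with it.
- jaw_left: Black clamp jaw left of the cup, 50 x 14 x 22 mm with a dark block behind. Origin: underside centre. It draws away from the cup by 12 mm as the key goes down; it is driven by the key and is not to be touched.
- jaw_right: The same jaw at the right of the cup, drawing away to the right.
- cup_mid (a point): Middle (29 mm up) of the open steel sample cup, 70 mm across, 58 mm high, standing on the round plate between the jaws. Loose.
- cone_mid (a point): Middle (25 mm up) of the loose steel measuring cone, 50 mm across its foot, 50 mm high with a 16 mm stem, standing on the deck's left rear.
- jar_mid (a point): Middle (45 mm up) of the loose closed jar, 60 mm across, 90 mm high, on the table right of the station.
- spatula_grip (a point): Grip of the loose black-handled spatula, 200 mm long, lying on the table left of the station.
There are look-alikes about, which are no part of the job. Leave any yellow look-alike of the part that bears cup_mid alone.

How it is judged:
By the outcome, as a careful person would: the job done as asked, in the order asked, and still so for the second after the job is handed in, with the robot touching nothing.
It also fails if it takes over 58 s, if anything falls off the work surface, if the arm or the gripper's body presses on something with over 40 N, if the wrist force passes 120 N, or if a joint passes its speed limit or range.

### The arm

A 6-joint arm with a two-finger parallel gripper is mounted at the origin on the work surface. World frame = base frame: x ahead of the robot, y to its left, z up, the work surface at z = 0. Lengths are in m, angles in rad, forces in N, time in s.
With the tool pointing down it reaches from about 0.225 to 0.875 m from the base axis. Payload 3.4 kg.
Tool frame: the origin (TCP) lies where the fingers leave the gripper's body, on its centre line; the fingertips stand 73 mm ahead of it and the grasp point (between the pads) lies 54 mm ahead of it; x points along the fingers, y is the direction in which the jaws open and shut, and the axes are right-handed (so a half turn about x gives the same grasp; the last joint's range is limited). The gripper opens to 85 mm and grips with 20 to 120 N. Pads are 22 mm wide; open, the fingers measure 114 mm over their backs; the gripper's body (76 mm by 85 mm) begins 54 mm behind the grasp point. The pads swing forward as they close: fully open they stand 13 mm farther back than shut.
Start: joints at [-1.276, 0.276, 1.505, -0, 1.361, -0.121], TCP at [0.232, -0.526, 0.304] pointing down, gripper open.
Joint ranges: [-2.89, 2.89], [-0.75, 2.08], [0.22, 2.7], [-1.18, 4.32], [0.11, 2.71], [-2.7, 2.7]. Speed limits (rad/s): [2.57, 2.57, 3.14, 3.14, 3.14, 3.14].

### API

Orientations are given as a unit quaternion [w, x, y, z].
In Python, from rig import manip gives the robot as it stands.
- The arm moves only by the tool play_rows, never from a script. Its argument "steps" is a list of rows, each a list of 5 numbers: the closure, from 0 (fully open) to 1 (shut), then the shift along the tool's x, y, z as a fraction of full scale, then the turn about the tool's x as a fraction of full scale. In form: [[grip, tx, ty, tz, twist], ...]. A call has 1 to 20 rows; each row shifts and turns the commanded pose from where the row before left it, along the tool's axes as they then stand; what a row does not reach is not made up. Full scale, the value 1, is 0.03 m for a shift and 6 degrees for a turn. A row lasts 1/10 s, in which the tool goes at most 50 mm and 8.59 degrees, less where a joint would pass 70% of its speed; a pose out of reach is approached as far as the arm can. A call with a number of a shift or a turn outside -1 to 1 is refused whole. A call with a gripper value outside its range is refused whole. The fingers move at their own pace and stop on an object; "newtons" is the grip in N (left out, the last holds). Time passes only in rows, so rows that do not move let the fingers close. It gives the time, the measured TCP pose, the force and the opening at its end, in the units of the state.
- manip.get_state(): the state, without advancing time (a new reading comes with each control period).
- manip.get_image(name): name is "scene" or "top"; returns (picture, depth): 480x640x3 uint8, red, green, blue; 480x640 float32, m along the optical axis (not along the pixel's ray), 0 where there is no reading.
- manip.camera_model(name): a dict with "mtx" (3x3 intrinsics, pixels), "k1" (the pictures are not rectified: a ray, as slopes to the right and down, at radius r is drawn at 1 + k1 r^2 times it, then the intrinsics apply), "R" (3x3) and "t" (3): a world point X has camera coordinates R X + t. Camera axes: x right, y down, z forward; pixel columns grow to the right and rows downward; lengths in m; the calibration is good to about 2 mm. A picture is of the moment at which its call begins. camera_model takes no time and is no camera call.
- manip.sign_off(): hands the job in, once; it reports no verdict.
Trained networks look in the newest picture that a camera, given by its name, has taken for a name from the list of things; names that differ only in an ending like _2 or _b are one class to them, and where a whole thing is asked for, a point or a joint stands for the part that bears it (a point fixed in the world has none). Each returns a list of dicts, best first, with "conf" (0 to 1); they miss things now and then, are a little off and sometimes report something else, mostly with a low value. They report only what shows in the picture. A call takes as long as a camera call. They do not tell look-alikes from the thing itself.
- manip.regions_of(camera, query): "mask" (480x640 bool, what is visible of it).
- manip.mark_of(camera, query): "location" ([x, y, z] in m, in the coordinates of the camera as it stood for that picture, good to about 4 mm: a listed point, or the origin of a listed thing).
The state is a dict: "clock": time; "qpos": joint angles; "qd": joint speeds; "effort": joint torques, N m; "position": TCP position; "ee_rot": TCP orientation; "contact_force": force on the tool from outside, world axes, zero at the start; "moment": the same for the moment, N m; "width": finger opening in m.
Only numpy, scipy, OpenCV 4.12 (cv2) and the standard library are available. Lean on these libraries where they do the work, as an engineer would, in place of code of your own. Each camera call takes 0.05 s, during which the arm holds its last target.

## Working session

There is one attempt and no reset: what is moved stays moved. The work goes in short steps, Python scripts to look and compute and a tool call to move; the robot and the scene stay as the last step left them, time stands still between calls to the robot, and variables do not carry over. Pictures are saved under pics/ and viewed, and the job is handed in when it is done.

Besides the shell and the picture viewer there is one more tool, called after "Emit:" as a command line: name --pt "numbers of a row" for each row, then --argument value for the rest. play_rows: Moves the arm, as the interface text tells. Its arguments: {"type":"object","properties":{"steps":{"type":"array","items":{"type":"array","items":{"type":"number"}}},"newtons":{"type":"number"}},"required":["steps"]}

```bash
mkdir -p pics
cat > h.py <<'E'
import numpy as np, cv2
from rig import manip
def save(img,n): cv2.imwrite(f'pics/{n}.png',cv2.cvtColor(img,cv2.COLOR_RGB2BGR))
def px2w(cam,u,v,d):
    m=manip.camera_model(cam);K=np.array(m['mtx']);k=m['k1']
    a=np.array([(u-K[0,2])/K[0,0],(v-K[1,2])/K[1,1]]);s=a.copy()
    for _ in range(20): s=a/(1+k*(s@s))
    p=np.array([s[0]*d,s[1]*d,d]); return np.array(m['R']).T@(p-np.array(m['t']))
def c2w(cam,p):
    m=manip.camera_model(cam); return np.array(m['R']).T@(np.array(p)-np.array(m['t']))
def w2px(cam,X):
    m=manip.camera_model(cam);K=np.array(m['mtx']);p=np.array(m['R'])@np.array(X)+np.array(m['t'])
    s=p[:2]/p[2]; s=s*(1+m['k1']*(s@s)); return K[0,0]*s[0]+K[0,2],K[1,1]*s[1]+K[1,2]
E
python3 - <<'E'
from h import *
for c in ['scene','top']:
    im,d=manip.get_image(c); save(im,c+'0'); np.save(c+'0.npy',d)
    for q in ['station','edge_left','cup_mid','jaw_left','jaw_right','key','cone_mid','jar_mid','spatula_grip']:
        print(c,q,[(round(r['conf'],2),c2w(c,r['location']).round(3).tolist()) for r in manip.mark_of(c,q)])
s=manip.get_state(); print(s)
E
```

```text
scene station [(0.59, [0.602, -0.002, 0.003])]
scene edge_left [(0.58, [0.509, 0.174, 0.054])]
scene cup_mid [(0.9, [0.828, -0.081, 0.031]), (0.68, [0.629, -0.008, 0.082]), (0.6, [0.854, 0.056, 0.027]), (0.48, [0.655, 0.156, 0.073])]
scene jaw_left [(0.5, [0.634, 0.043, 0.051])]
scene jaw_right [(0.66, [0.623, -0.048, 0.051])]Traceback (most recent call last):
  File "<stdin>", line 5, in <module>
ValueError: it knows: cone_mid, cup_mid, edge_left, jar_mid, jaw_left, jaw_right, spatula_grip, station
```

Run:
```python
from h import *
c='top'
im,d=manip.get_image(c); save(im,c+'0'); np.save(c+'0.npy',d)
for q in ['station','edge_left','cup_mid','jaw_left','jaw_right']:
        print(c,q,[(round(r['conf'],2),c2w(c,r['location']).round(3).tolist()) for r in manip.mark_of(c,q)])
s=manip.get_state(); print(s)
```

```text
top station [(0.57, [0.598, -0.003, -0.001]), (0.51, [0.636, 0.037, 0.052])]
top edge_left [(0.66, [0.511, 0.167, 0.052])]
top cup_mid [(0.76, [0.854, 0.052, 0.03]), (0.72, [0.826, -0.086, 0.028]), (0.71, [0.627, -0.002, 0.081])]
top jaw_left [(0.67, [0.636, 0.039, 0.053])]
top jaw_right [(0.57, [0.627, -0.048, 0.053])]
{'clock': 0.6, 'qpos': array([-1.27599413e+00,  2.75875404e-01,  1.50493021e+00, -3.38223934e-05,
        1.36070946e+00, -1.21024671e-01]), 'qd': array([-1.09923361e-03, -5.93347598e-04, -5.95645886e-04,  1.47418171e-03,
       -6.79027504e-05, -1.49193568e-03]), 'effort': array([ 1.17799777e-04, -4.16387987e+01, -2.45984602e+01, -3.05314916e-04,
        3.19158071e-04, -1.63071348e-06]), 'position': array([ 0.23224388, -0.52601665,  0.30392999]), 'ee_rot': array([-0.14599086, -0.69186857, -0.14593418,  0.69188711]), 'contact_force': array([-0.49148038, -0.1445273 , -0.34559046]), 'moment': array([-0.02485193, -0.03598877, -0.03940687]), 'width': 0.08533036627446555}
```

View pics/scene0.png

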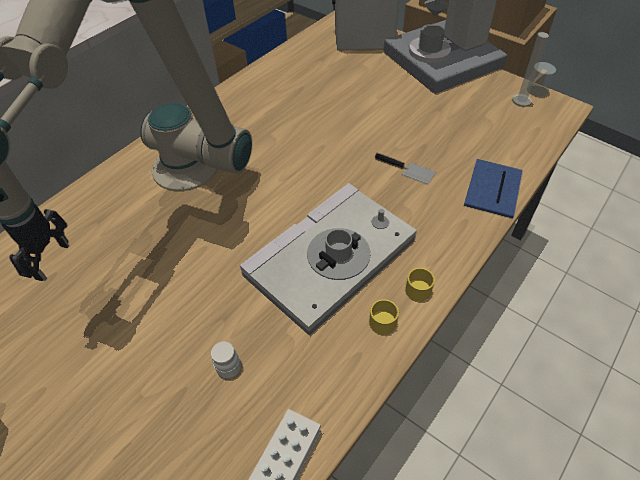

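View pics/top0.png

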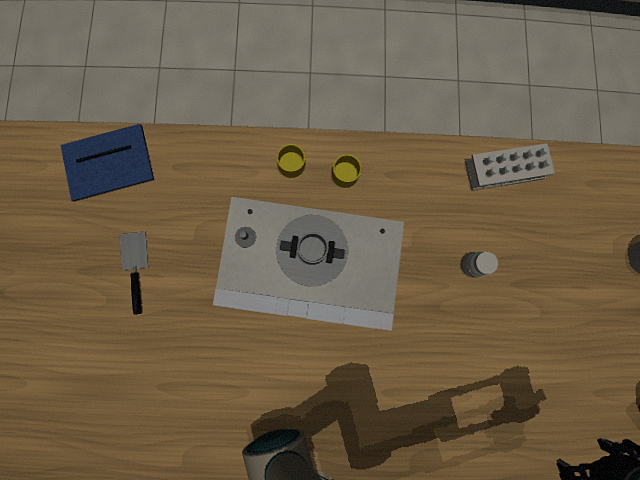

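Run:
```python
from h import *
im=cv2.imread('pics/top0.png'); c=im[280:340,200:405]; cv2.imwrite('pics/ztop.png',cv2.resize(c,None,fx=3.9,fy=3.9,interpolation=cv2.INTER_CUBIC))
im=cv2.imread('pics/scene0.png'); c=im[175:290,230:370]; cv2.imwrite('pics/zscene.png',cv2.resize(c,None,fx=5,fy=5,interpolation=cv2.INTER_CUBIC))
d=np.load('top0.npy')
# grid of world points on the station from depth
P=np.array([px2w('top',u,v,d[v,u]) for v in range(190,340) for u in range(205,415) if d[v,u]>0])
np.save('P.npy',P)
m=(P[:,2]>.03)&(P[:,2]<.06); 
q=cv2.minAreaRect(P[m][:,:2].astype(np.float32)); print(q,cv2.boxPoints(q))
# heights along the edge
for v,u in [(302,230),(305,260),(310,298),(316,340),(320,375),(270,240)]: print(u,v,px2w('top',u,v,d[v,u]).round(4))
```

```text
Traceback (most recent call last):
  File "h.py", line 5, in px2w
    m=manip.camera_model(cam);K=np.array(m['mtx']);k=m['k1']
ValueError: time passes only in moves, steps and waits
```

View pics/ztop.png

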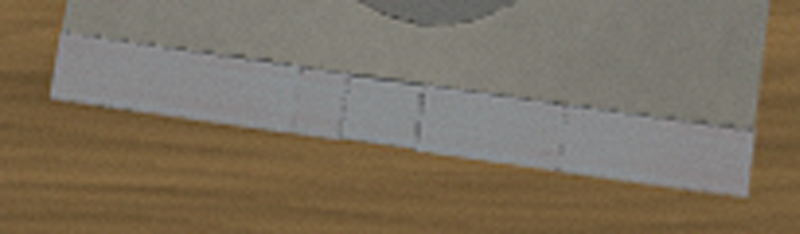

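View pics/zscene.png

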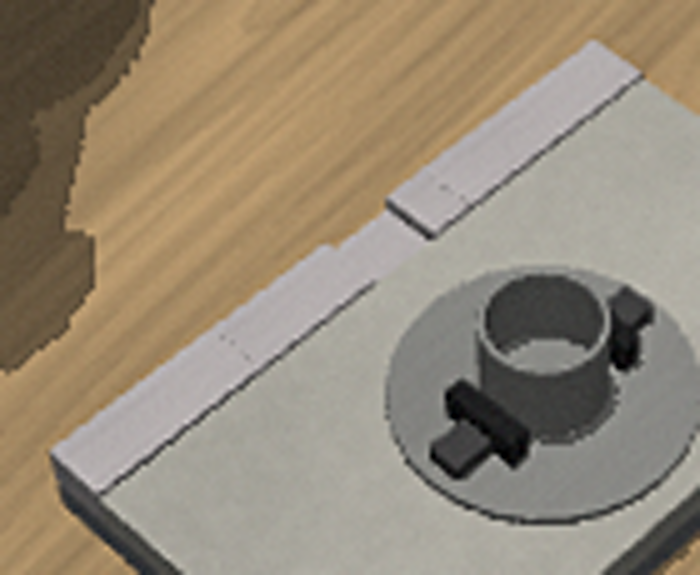

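```bash
python3 - <<'E'
import re
s=open('h.py').read()
s=s.replace("def save","CM={c:manip.camera_model(c) for c in ('top','scene')}\ndef save",1).replace("m=manip.camera_model(cam)","m=CM[cam]")
open('h.py','w').write(s)
E
python3 - <<'E'
from h import *
d=np.load('top0.npy')
P=np.array([px2w('top',u,v,d[v,u]) for v in range(190,340) for u in range(205,415) if d[v,u]>0]); np.save('P.npy',P)
m=(P[:,2]>.03)&(P[:,2]<.056)
q=cv2.minAreaRect(P[m][:,:2].astype(np.float32)); print(q,cv2.boxPoints(q))
def ray(u,v,z):  # intersect with plane z
    a=px2w('top',u,v,1.);b=px2w('top',u,v,2.);t=(z-a[2])/(b[2]-a[2]);return a+t*(b-a)
for v,u in [(302,230),(305,260),(310,298),(316,340),(320,375),(270,240)]: print(u,v,px2w('top',u,v,d[v,u]).round(4))
f=3.9
pts={'FL':(51,98),'BL(edge)':(65,35),'FR':(747,196),'BR':(752,129),'nLf':(341,138),'nLb':(348,76),'nRf':(419,151),'nRb':(423,88),'seamL':(296,100),'seamR':(562,135)}
W={}
for k,(a,b) in pts.items():
    W[k]=ray(200+(a+.5)/f-.5,280+(b+.5)/f-.5,.050); print(k,W[k].round(4))
yv=W['FL']-W['FR'];L=np.linalg.norm(yv[:2]);yaw=np.arctan2(-yv[0],yv[1]);print('L',L,'yaw',yaw)
R=np.array([[np.cos(yaw),-np.sin(yaw)],[np.sin(yaw),np.cos(yaw)]])
o=((W['FL']+W['FR'])/2)[:2]+R@[.13,0]; print('origin',o)
for k in W: print(k,(R.T@(W[k][:2]-o)).round(4))
S=(P[:,:2]-o)@R
# height profile along edge
for lo in np.arange(-.21,.21,.01):
    mm=(abs(S[:,0]+.11)<.012)&(S[:,1]>lo)&(S[:,1]<lo+.01); print(round(lo+.005,3),np.median(P[mm,2]).round(4),mm.sum(),end=' | ')
E
```

```text
((0.5997026562690735, -0.001972198486328125), (0.4204218089580536, 0.2614225149154663), 83.51136779785156) [[ 0.4460736  -0.1960654 ]
 [ 0.70582145 -0.22560772]
 [ 0.7533317   0.192121  ]
 [ 0.49358386  0.22166333]]
230 302 [0.5017 0.1804 0.0509]
260 305 [0.4969 0.1109 0.0495]
298 310 [0.4876 0.0225 0.0381]
340 316 [ 0.477  -0.0754  0.0524]
375 320 [ 0.4696 -0.1577  0.0495]
240 270 [0.5766 0.1614 0.0472]
FL [0.494  0.2202 0.05  ]
BL(edge) [0.5315 0.2139 0.05  ]
FR [ 0.4477 -0.196   0.05  ]
BR [ 0.4875 -0.1986  0.05  ]
nLf [0.4758 0.0474 0.05  ]
nLb [0.5125 0.0445 0.05  ]
nRf [0.4694 0.0008 0.05  ]
nRb [ 5.066e-01 -4.000e-04  5.000e-02]
seamL [0.4974 0.0749 0.05  ]
seamR [ 0.4811 -0.0842  0.05  ]
L 0.41873958732425964 yaw -0.11084788100046701
origin [ 0.60007781 -0.0022825 ]
FL [-0.13    0.2094]
BL(edge) [-0.0921  0.2073]
FR [-0.13   -0.2094]
BR [-0.0902 -0.2075]
nLf [-0.129   0.0356]
nLb [-0.0923  0.0368]
nRf [-0.1302 -0.0114]
nRb [-0.0931 -0.0085]
seamL [-0.1106  0.0653]
seamR [-0.1092 -0.0946]
-0.205 0.0507 41 | -0.195 0.0506 41 | -0.185 0.0506 45 | -0.175 0.0507 40 | -0.165 0.0505 46 | -0.155 0.05 45 | -0.145 0.0501 43 | -0.135 0.0509 44 | -0.125 0.05 44 | -0.115 0.0507 47 | -0.105 0.0504 45 | -0.095 0.0511 42 | -0.085 0.0506 46 | -0.075 0.0505 44 | -0.065 0.0503 45 | -0.055 0.0499 43 | -0.045 0.0507 43 | -0.035 0.05 47 | -0.025 0.05 43 | -0.015 0.0499 44 | -0.005 0.0401 47 | 0.005 0.0404 43 | 0.015 0.0403 44 | 0.025 0.0407 42 | 0.035 0.0414 47 | 0.045 0.0498 46 | 0.055 0.0503 43 | 0.065 0.0497 46 | 0.075 0.0502 44 | 0.085 0.0502 47 | 0.095 0.0499 45 | 0.105 0.0494 44 | 0.115 0.05 46 | 0.125 0.0507 42 | 0.135 0.0496 46 | 0.145 0.0494 45 | 0.155 0.0504 43 | 0.165 0.0502 43 | 0.175 0.0496 46 | 0.185 0.0502 42 | 0.195 0.0498 46 | 0.205 0.0494 44 |
```

```bash
cat >> h.py <<'E'
from scipy.spatial.transform import Rotation as Ro
YAW=-0.1108; O=np.array([0.6001,-0.0023])
RS=np.array([[np.cos(YAW),-np.sin(YAW)],[np.sin(YAW),np.cos(YAW)]])
def st2w(x,y,z): return np.array([*(O+RS@[x,y]),z])
def info():
    s=manip.get_state(); q=s['ee_rot'];R=Ro.from_quat([q[1],q[2],q[3],q[0]]).as_matrix()
    tip=s['position']+R@[.073,0,0]
    print('t',round(s['clock'],2),'pos',s['position'].round(4),'tip(st)',(RS.T@(tip[:2]-O)).round(4),tip[2].round(4),'F',s['contact_force'].round(2),'w',round(s['width'],4),'q',s['qpos'].round(2))
    return s,R
E
python3 - <<'E'
from h import *
s,R=info(); print(R.round(3))
g=st2w(-.11,.16,.05+.073+.04); d=R.T@(g-s['position']); print(g,d,d/.03)
print('yaw of tool y',np.degrees(np.arctan2(R[1,1],R[0,1])), 'z',np.degrees(np.arctan2(R[1,2],R[0,2])),'station y at',90+np.degrees(YAW))
E
```

```text
t 0.6 pos [ 0.2322 -0.526   0.3039] tip(st) [-0.3077 -0.5612] 0.2309 F [-0.49 -0.14 -0.35] w 0.0853 q [-1.28  0.28  1.5  -0.    1.36 -0.12]
[[-0.     0.404 -0.915]
 [-0.    -0.915 -0.404]
 [-1.     0.     0.   ]]
[0.50846627 0.16888195 0.163     ] [ 0.14086921 -0.52410863 -0.53339493] [  4.69564022 -17.47028756 -17.779831  ]
yaw of tool y -66.17447112407602 z -156.17447130065187 station y at 83.65162762995048
```

Emit:
play_rows --newtons 40 --pt "1 0 -0.5 -0.5 0" --pt "1 0 -0.87 -0.89 0" --pt "1 0 -0.87 -0.89 0" --pt "1 0 -0.87 -0.89 0" --pt "1 0 -0.87 -0.89 0" --pt "1 0 -0.87 -0.89 0" --pt "1 0 -0.87 -0.89 0" --pt "1 0 -0.87 -0.89 0" --pt "1 0 -0.87 -0.89 0" --pt "1 0 -0.87 -0.89 0" --pt "1 0 -0.87 -0.89 0" --pt "1 0 -0.87 -0.89 0" --pt "1 0 -0.87 -0.89 0" --pt "1 0 -0.87 -0.89 0" --pt "1 0 -0.87 -0.89 0" --pt "1 0 -0.87 -0.89 0" --pt "1 0 -0.87 -0.89 0" --pt "1 0 -0.87 -0.89 0" --pt "1 0 -0.87 -0.89 0" --pt "1 0 -0.5 -0.5 0"

```text
clock: 2.6
position: [0.4983, 0.14, 0.304]
ee_rot: [0.146, 0.692, 0.147, -0.691]
contact_force: [0.7, -0.4, -0.0]
width: -0.0001
```

Emit:
play_rows --pt "1 0 0 0 -1" --pt "1 0 0 0 -1" --pt "1 0 0 0 -1" --pt "1 0 0 0 -1" --pt "1 0 0 0 -1" --pt "1 0 0 0 -1" --pt "1 0 0 0 -1" --pt "1 0 0 0 -1" --pt "1 0 0 0 -1" --pt "1 0 0 0 -0.97" --pt "1 0 0 0 0"

```text
clock: 3.7
position: [0.4975, 0.1374, 0.304]
ee_rot: [0.472, 0.527, 0.471, -0.527]
contact_force: [-0.3, 0.6, -0.6]
width: -0.0002
```

```bash
cat >> h.py <<'E'
def togo(x,y,ztip):
    s,R=info(); d=R.T@(st2w(x,y,ztip+.073)-s['position']); print('rows of 1:',(d/.03).round(3),'yaw err deg',round(np.degrees(YAW)-np.degrees(np.arctan2(R[1,1],R[0,1])),2)); print(R[:,0].round(4))
E
python3 - <<'E'
from h import *
togo(-.11,.16,.08)
im,d=manip.get_image('scene'); save(im,'s1')
E
```

```text
t 3.7 pos [0.4975 0.1374 0.304 ] tip(st) [-0.1174  0.1275] 0.231 F [-0.32  0.61 -0.63] w -0.0002 q [ 0.13  0.19  1.63 -0.    1.33  0.25]
rows of 1: [ 5.032  0.247 -1.083] yaw err deg 0.02
[ 2.e-04 -1.e-04 -1.e+00]
```

View pics/s1.png

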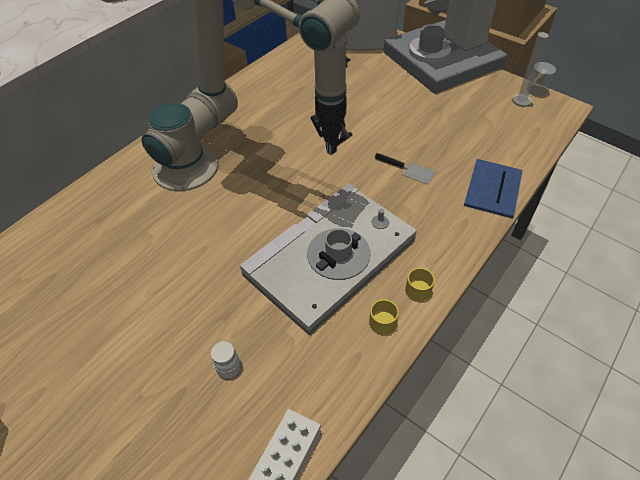

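Emit:
play_rows --pt "1 0.4 0.08 -0.36 0" --pt "1 0.8 0.08 -0.36 0" --pt "1 0.8 0.09 -0.36 0" --pt "1 0.8 0 0 0" --pt "1 0.8 0 0 0" --pt "1 0.8 0 0 0" --pt "1 0.4 0 0 0" --pt "1 0.2 0 0 0" --pt "1 0 0 0 0" --pt "1 0 0 0 0"

```text
clock: 4.75
position: [0.5092, 0.169, 0.1546]
ee_rot: [0.472, 0.528, 0.471, -0.526]
contact_force: [-0.4, -0.2, -0.1]
width: -0.0003
```

Run:
```python
from h import *
togo(-.11,.16,.055)
im,d=manip.get_image('scene'); save(im[90:330,200:520].repeat(2,0).repeat(2,1),'s2')
im,d=manip.get_image('top'); save(im[160:360,190:430].repeat(3,0).repeat(3,1),'t2')
```

```text
t 4.75 pos [0.5092 0.169  0.1546] tip(st) [-0.1092  0.1603] 0.0816 F [-0.37 -0.19 -0.11] w -0.0003 q [ 0.19  0.35  1.81 -0.    0.98  0.3 ]
rows of 1: [ 0.887 -0.025  0.008] yaw err deg 0.02
[ 1.7e-03  3.0e-04 -1.0e+00]
```

View pics/s2.png

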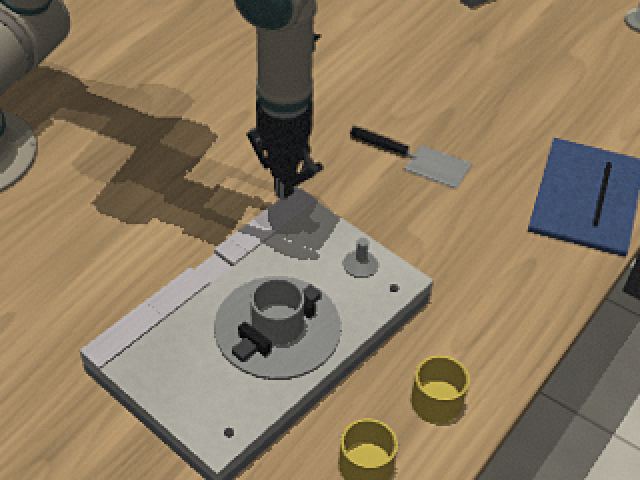

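View pics/t2.png

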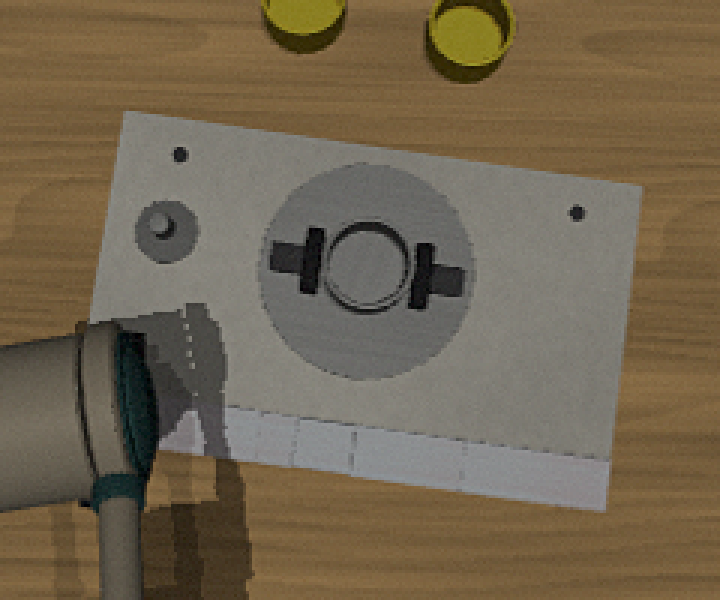

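Emit:
play_rows --pt "1 0.4 0 0 0" --pt "1 0.3 -0.02 0 0" --pt "1 0.1 0 0 0" --pt "1 0.05 0 0 0" --pt "1 0 0 0 0" --pt "1 0 0 0 0"

```text
clock: 5.45
position: [0.5081, 0.1689, 0.1285]
ee_rot: [0.472, 0.527, 0.471, -0.527]
contact_force: [0.1, 0.6, 0.2]
width: 0.0001
```

```bash
python3 -c "
from h import *
togo(-.11,.16,.050)"
```

```text
t 5.45 pos [0.5081 0.1689 0.1285] tip(st) [-0.1103  0.1599] 0.0555 F [0.08 0.64 0.16] w 0.0001 q [ 0.19  0.38  1.84 -0.    0.92  0.3 ]
rows of 1: [ 0.182  0.012 -0.002] yaw err deg 0.01
[ 3.e-04 -0.e+00 -1.e+00]
```

Emit:
play_rows --pt "1 0.05 0 0 0" --pt "1 0.04 0 0 0" --pt "1 0.03 0 0 0" --pt "1 0.02 0 0 0" --pt "1 0 0 0 0"

```text
clock: 5.95
position: [0.5079, 0.1688, 0.1241]
ee_rot: [-0.472, -0.527, -0.472, 0.527]
contact_force: [-0.4, -0.8, 0.2]
width: -0.0002
```

Emit:
play_rows --pt "1 0.02 0 0 0" --pt "1 0.02 0 0 0" --pt "1 0 0 0 0"

```text
clock: 6.25
position: [0.5079, 0.1688, 0.1229]
ee_rot: [-0.472, -0.527, -0.472, 0.527]
contact_force: [-0.1, 0.2, -0.5]
width: 0.0
```

Emit:
play_rows --pt "1 0.02 0 0 0" --pt "1 0 0 0 0"

```text
clock: 6.45
position: [0.508, 0.1689, 0.1227]
ee_rot: [0.472, 0.527, 0.471, -0.527]
contact_force: [-1.2, -0.4, 2.8]
width: -0.0002
```

Emit:
play_rows --pt "1 0.02 0 0 0" --pt "1 0 0 0 0"

```text
clock: 6.65
position: [0.508, 0.1688, 0.1226]
ee_rot: [0.472, 0.527, 0.471, -0.527]
contact_force: [-1.9, -1.4, 7.0]
width: 0.0001
```

Emit:
play_rows --pt "1 0 0 0.1 0" --pt "1 0 0 0.1 0" --pt "1 0 0 0.1 0" --pt "1 0 0 0.1 0" --pt "1 0 0 0.1 0" --pt "1 0 0 0.1 0"

```text
clock: 7.25
position: [0.5071, 0.1519, 0.1226]
ee_rot: [0.471, 0.529, 0.471, -0.526]
contact_force: [0.7, 4.1, 5.3]
width: -0.0003
```

```bash
python3 -c "
from h import *
togo(-.11,.013,.050)"
```

```text
t 7.25 pos [0.5071 0.1519 0.1226] tip(st) [-0.1092  0.1431] 0.0496 F [0.65 4.1  5.31] w -0.0003 q [0.16 0.37 1.86 0.   0.9  0.27]
rows of 1: [-0.023 -0.014  4.331] yaw err deg 0.05
[ 0.0033  0.0022 -1.    ]
```

Emit:
play_rows --pt "1 0.01 0 0.12 0" --pt "1 0 0 0.12 0" --pt "1 0 0 0.12 0" --pt "1 0 0 0.12 0" --pt "1 0 0 0.12 0" --pt "1 0 0 0.12 0" --pt "1 0 0 0.12 0" --pt "1 0 0 0.12 0" --pt "1 0 0 0.12 0" --pt "1 0 0 0.12 0"

```text
clock: 8.25
position: [0.5035, 0.1163, 0.1226]
ee_rot: [0.471, 0.529, 0.471, -0.525]
contact_force: [0.9, 4.9, 7.1]
width: -0.0002
```

```bash
python3 -c "
from h import *
togo(-.11,.013,.050)"
```

```text
t 8.25 pos [0.5035 0.1163 0.1226] tip(st) [-0.1088  0.1074] 0.0497 F [0.88 4.92 7.09] w -0.0002 q [0.09 0.36 1.89 0.   0.89 0.2 ]
rows of 1: [-0.022 -0.025  3.139] yaw err deg 0.08
[ 0.0043  0.0028 -1.    ]
```

Emit:
play_rows --pt "1 0 -0.01 0.12 0" --pt "1 0 -0.01 0.12 0" --pt "1 0 -0.01 0.12 0" --pt "1 0 0 0.12 0" --pt "1 0 0 0.12 0" --pt "1 0 0 0.12 0" --pt "1 0 0 0.12 0" --pt "1 0 0 0.12 0" --pt "1 0 0 0.12 0" --pt "1 0 0 0.12 0" --pt "1 0 0 0.12 0" --pt "1 0 0 0.12 0"

```text
clock: 9.45
position: [0.4977, 0.0733, 0.1226]
ee_rot: [0.471, 0.529, 0.471, -0.526]
contact_force: [0.2, 5.1, 6.7]
width: 0.0002
```

```bash
python3 -c "
from h import *
togo(-.11,.013,.050)"
```

```text
t 9.45 pos [0.4977 0.0733 0.1226] tip(st) [-0.1099  0.064 ] 0.0496 F [0.24 5.08 6.72] w 0.0002 q [0.01 0.34 1.92 0.   0.87 0.12]
rows of 1: [-0.019  0.007  1.694] yaw err deg 0.08
[ 0.004   0.0025 -1.    ]
```

Emit:
play_rows --pt "1 0 0 0.1 0" --pt "1 0 0 0.1 0" --pt "1 0.005 0 0.1 0" --pt "1 0.005 0 0.1 0"

```text
clock: 9.85
position: [0.4963, 0.0616, 0.1223]
ee_rot: [0.471, 0.529, 0.471, -0.526]
contact_force: [0.6, 7.8, 8.8]
width: -0.0001
```

Emit:
play_rows --pt "1 0 0 0.1 0" --pt "1 0 0 0.1 0" --pt "1 0 0 0.1 0" --pt "1 0 0 0.1 0"

```text
clock: 10.25
position: [0.495, 0.0495, 0.1223]
ee_rot: [0.471, 0.529, 0.471, -0.526]
contact_force: [0.5, 5.5, 7.6]
width: -0.0001
```

```bash
python3 -c "
from h import *
togo(-.11,.013,.050)"
```

```text
t 10.25 pos [0.495  0.0495 0.1223] tip(st) [-0.1099  0.0401] 0.0493 F [0.52 5.47 7.6 ] w -0.0001 q [-0.04  0.34  1.93  0.    0.87  0.07]
rows of 1: [-0.026  0.008  0.896] yaw err deg 0.09
[ 0.0039  0.0025 -1.    ]
```

Emit:
play_rows --pt "1 0 0 0.1 0" --pt "1 0 0 0.1 0" --pt "1 0 0 0.1 0" --pt "1 0 0 0.1 0"

```text
clock: 10.65
position: [0.4924, 0.0364, 0.1213]
ee_rot: [0.472, 0.527, 0.471, -0.527]
contact_force: [0.4, -0.4, 1.1]
width: -0.0
```

Emit:
play_rows --pt "1 0 0 0.1 0" --pt "1 0 0 0.1 0" --pt "1 0 0 0.08 0" --pt "1 0 0 0 0"

```text
clock: 11.05
position: [0.4912, 0.0278, 0.121]
ee_rot: [-0.471, -0.527, -0.471, 0.527]
contact_force: [0.6, -0.1, 0.1]
width: 0.0004
```

```bash
python3 -c "
from h import *
togo(-.11,.013,.040)"
```

```text
t 11.05 pos [0.4912 0.0278 0.121 ] tip(st) [-0.1116  0.0178] 0.048 F [ 0.61 -0.13  0.14] w 0.0004 q [-0.08  0.33  1.94 -0.    0.87  0.03]
rows of 1: [0.265 0.054 0.162] yaw err deg 0.03
[-5.e-04 -3.e-04 -1.e+00]
```

Emit:
play_rows --pt "1 0 0.05 0.1 0" --pt "1 0 0 0.06 0" --pt "1 0.1 0 0 0" --pt "1 0.1 0 0 0" --pt "1 0.03 0 0 0" --pt "1 0 0 0 0"

```text
clock: 11.65
position: [0.4921, 0.0234, 0.114]
ee_rot: [-0.471, -0.527, -0.472, 0.527]
contact_force: [0.6, 0.8, 0.3]
width: 0.0
```

```bash
python3 -c "
from h import *
togo(-.11,.013,.032)
im,d=manip.get_image('scene'); save(im[90:330,200:520].repeat(2,0).repeat(2,1),'s3')
"
```

```text
t 11.65 pos [0.4921 0.0234 0.114 ] tip(st) [-0.1103  0.0136] 0.041 F [0.64 0.75 0.27] w 0.0 q [-0.09  0.34  1.95 -0.    0.85  0.02]
rows of 1: [0.299 0.007 0.018] yaw err deg 0.0
[-7.e-04  0.e+00 -1.e+00]
```

View pics/s3.png

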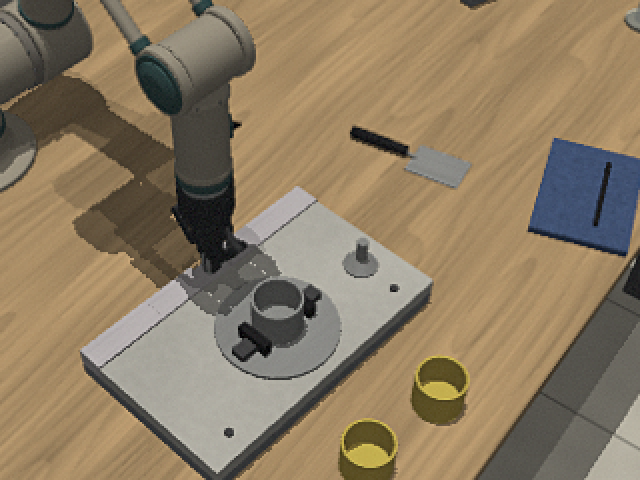

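Fingers are in the notch about 1 mm above the key; the cup and the jaws are clear of the gripper. Pressing slowly now.

Emit:
play_rows --pt "1 0.03 0 0 0" --pt "1 0.03 0 0 0" --pt "1 0.03 0 0 0" --pt "1 0 0 0 0"

```text
clock: 12.1
position: [0.4924, 0.0233, 0.1118]
ee_rot: [0.472, 0.527, 0.471, -0.527]
contact_force: [0.6, 0.6, 3.6]
width: -0.0001
```

Emit:
play_rows --pt "1 0.04 0 0 0" --pt "1 0.04 0 0 0" --pt "1 0.04 0 0 0" --pt "1 0.04 0 0 0" --pt "1 0 0 0 0"

```text
clock: 12.6
position: [0.4924, 0.0233, 0.1066]
ee_rot: [0.472, 0.527, 0.471, -0.527]
contact_force: [1.8, 1.1, 1.7]
width: -0.0
```

Emit:
play_rows --pt "1 0.02 0 0 0" --pt "1 0.02 0 0 0" --pt "1 0.02 0 0 0" --pt "1 0 0 0 0"

```text
clock: 13.0
position: [0.4924, 0.0233, 0.1049]
ee_rot: [0.472, 0.527, 0.471, -0.527]
contact_force: [0.2, 0.8, 3.3]
width: -0.0002
```

Emit:
play_rows --pt "1 0.02 0 0 0" --pt "1 0.02 0 0 0" --pt "1 0.02 0 0 0" --pt "1 0 0 0 0"

```text
clock: 13.4
position: [0.4924, 0.0233, 0.1045]
ee_rot: [0.472, 0.527, 0.471, -0.527]
contact_force: [-3.7, 1.1, 15.0]
width: -0.0001
```

Emit:
play_rows --pt "1 0.02 0 0 0" --pt "1 0 0 0 0" --pt "1 0 0 0 0"

```text
clock: 13.7
position: [0.4924, 0.0233, 0.1044]
ee_rot: [0.472, 0.527, 0.471, -0.527]
contact_force: [-4.4, 1.0, 19.1]
width: -0.0001
```

Emit:
play_rows --pt "1 -0.06 0 0 0" --pt "1 -0.1 0 0 0" --pt "1 -0.2 0 0 0" --pt "1 -0.5 0 0 0" --pt "1 -0.8 0 0 0" --pt "1 -0.8 0 0 0" --pt "1 -0.8 0 0 0" --pt "1 -0.8 0 0 0" --pt "1 -0.8 0 0 0" --pt "1 -0.3 -0.5 -0.5 0" --pt "1 0 -0.8 -0.8 0" --pt "1 0 -0.8 -0.8 0" --pt "1 0 -0.8 -0.8 0" --pt "1 0 0 -0.8 0" --pt "1 0 0 -0.8 0" --pt "1 0 0 -0.8 0" --pt "1 0 0 0 0" --pt "1 0 0 0 0"

```text
clock: 15.5
position: [0.4231, 0.1909, 0.2571]
ee_rot: [-0.472, -0.526, -0.472, 0.527]
contact_force: [-0.4, 0.6, -0.5]
width: 0.0001
```

Run:
```python
from h import *
info()
im,d=manip.get_image('scene'); save(im[90:330,200:520].repeat(2,0).repeat(2,1),'s4')
for q in ['cup_mid','cone_mid','jar_mid','spatula_grip']: print(q,[(round(r['conf'],2),c2w('scene',r['location']).round(3).tolist()) for r in manip.mark_of('scene',q)])
im,d=manip.get_image('top'); save(im[160:360,190:430].repeat(3,0).repeat(3,1),'t4')
P=np.array([px2w('top',u,v,d[v,u]) for v in range(190,340) for u in range(205,415) if d[v,u]>0])
S=(P[:,:2]-O)@RS
for a,b in [(-.02,-.012),(-.006,.002),(.002,.012),(.012,.022),(.022,.032),(.045,.055)]:
    m=(abs(S[:,0]+.11)<.012)&(S[:,1]>a)&(S[:,1]<b); print(a,b,np.median(P[m,2]).round(4),m.sum())
for q in ['jaw_left','jaw_right','cup_mid']: print(q,[(round(r['conf'],2),c2w('top',r['location']).round(3).tolist()) for r in manip.mark_of('top',q)])
```

```text
t 15.5 pos [0.4231 0.1909 0.2571] tip(st) [-0.1973  0.1723] 0.1841 F [-0.41  0.65 -0.5 ] w 0.0001 q [ 0.27  0.14  1.8  -0.    1.2   0.38]
cup_mid [(0.96, [0.628, -0.007, 0.081]), (0.77, [0.853, 0.056, 0.029]), (0.68, [0.827, -0.083, 0.03])]
cone_mid [(0.56, [0.655, 0.153, 0.068])]
jar_mid [(0.92, [0.609, -0.408, 0.043]), (0.45, [0.509, 0.168, 0.053])]
spatula_grip [(0.57, [0.52, 0.42, 0.013])]
-0.02 -0.012 0.0502 37
-0.006 0.002 0.032 36
0.002 0.012 0.0324 44
0.012 0.022 0.033 44
0.022 0.032 0.0326 42
0.045 0.055 0.0494 46
jaw_left [(0.56, [0.637, 0.048, 0.052])]
jaw_right [(0.56, [0.623, -0.058, 0.055])]
cup_mid [(0.74, [0.628, -0.001, 0.079]), (0.69, [0.827, -0.088, 0.028]), (0.68, [0.853, 0.051, 0.032])]
```

View pics/s4.png

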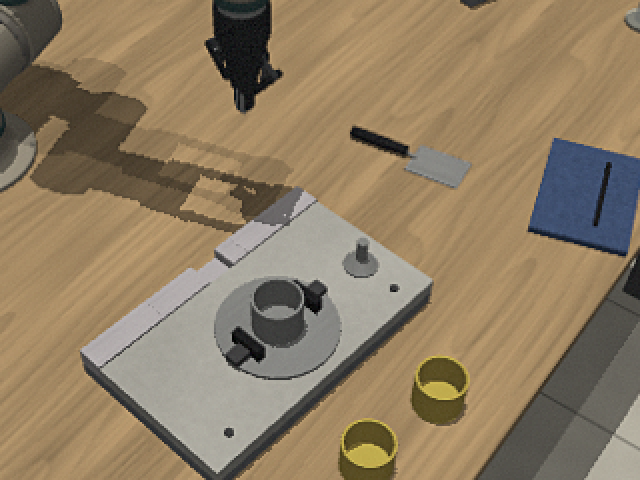

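View pics/t4.png

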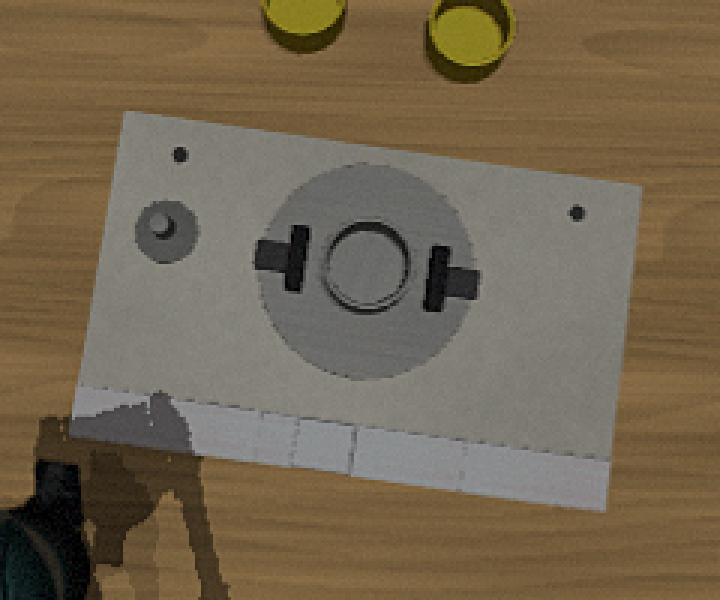

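```bash
python3 -c "
from rig import manip
print(manip.sign_off())"
```

```text
the job is handed in; nothing more can be done
None
```

The key in the notch is pressed fully down, the jaws have opened and the cup is free. I handed the job in at about 16 s on the robot's clock.

**What I did:** I shut the gripper and put the fingertips on the left end of the raised edge (station y ≈ 0.16). I then slid them right along the edge at about 5–9 N. They felt the 0.3 mm step down, then dropped into the notch, whose centre I had measured in the pictures at station y ≈ 0.013. There I pressed the key down to a hard stop, reaching 19 N, and drew the arm clear.

**Last checks:**
- **Key:** its top now measures about 32.5 mm by camera depth, against about 40 mm before. The fingertips stopped at 31.5 mm, so it is fully down by feel.
- **Jaws:** both have drawn away from the cup in the pictures. The network put each about 9–10 mm out, less than the nominal 12 mm but roughly within its error.
- **Cup and cone:** the cup is still standing at the same spot, and the cone is in the same spot in the top picture.
- **Jar and spatula:** both were found on the table afterwards. I had no earlier network fix to compare them with, but the arm stayed clear of them.
- **Robot:** touching nothing, with force readings only at noise level.

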